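# Hang the thermometer probe in the incubator well

### The arm

A 7-joint arm with a two-finger parallel gripper is mounted at the origin on the work surface. World frame = base frame: x ahead of the robot, y to its left, z up, the work surface at z = 0. Lengths are in mm, angles in rad, forces in N, time in s.
With the tool pointing down it reaches from about 400 to 875 mm from the base axis. Payload 4.4 kg.
Tool frame: the origin (TCP) lies on the front face of the gripper's body, between the roots of the fingers; the fingertips stand 73 mm ahead of it and the grasp point (between the pads) lies 54 mm ahead of it; z points along the fingers, y is the line along which they close (so a half turn about z gives the same grasp; the last joint's range is limited). The gripper opens to 85 mm and grips with 20 to 120 N. Pads are 22 mm wide; open, the fingers measure 114 mm over their backs; the gripper's body (76 mm by 85 mm) begins 54 mm behind the grasp point. The pads swing forward as they close: fully open they stand 13 mm farther back than shut.
Start: joints at [1.129, 0.628, 0.038, 1.517, -0.027, 0.996, -0.02], TCP at [238.586, -604.643, 303.913] pointing down, gripper open.
Joint ranges: [-3.06, 3.06], [-0.37, 2.12], [-1.25, 1.32], [0.18, 2.47], [-1.1, 4.24], [0.23, 1.98], [-2.94, 2.94]. Speed limits (rad/s): [2.57, 2.57, 3.14, 3.14, 3.14, 3.14, 3.14].

### API

Orientations are given as a unit quaternion [x, y, z, w].
In Python, from rig import env gives the robot as it stands. The module is installed in compiled form; this text tells all that it offers.
- The arm moves only by the shell command python3 -m handwheel 'ROWS' [OPENING] [FORCE]. ROWS is JSON, a list of rows, each an object with "xyz": the shift along the tool's x, y, z in mm, a list of three; "angular": the turn, a rotation vector about the tool's x, y, z in degrees, a list of three. A call has 1 to 5 rows; each row is the pose to reach, as a shift and turn from the pose commanded when the call began, along the tool's axes at that moment; what a row does not reach only later rows make up. A row lasts 1/10 s, in which the tool goes at most 50 mm and 8.59 degrees, less where a joint would pass 70% of its speed; a pose out of reach is approached as far as the arm can. A call with a gripper value outside its range is refused whole. OPENING is the opening, from 0 (shut) to 1 (fully open), set as the call begins (- or left out, the last holds). The fingers move at their own pace and stop on an object; FORCE is the grip in N (left out, the last holds). Time passes only in rows, so rows that repeat a pose let the fingers close. It gives the time, the measured TCP pose, the force, the opening and the grip force at its end, in the units of the state.
- env.observe(): the state, without advancing time (a new reading comes with each control period).
- env.read_camera(name): name is "side" or "top"; returns (picture, depth): 480x640x3 uint8, red, green, blue; 480x640 float32, mm along the optical axis (not along the pixel's ray), 0 where there is no reading.
- env.camera_params(name): a dict with "K" (3x3 intrinsics, pixels), "k1" (the pictures are not rectified: a ray, as slopes to the right and down, at radius r is drawn at 1 + k1 r^2 times it, then the intrinsics apply), "T" (4x4, takes a point from camera to world coordinates). Camera axes: x right, y up, looking along -z (the intrinsics and any distortion apply to the point x, -y, -z); pixel columns grow to the right and rows downward; lengths in mm; the calibration is good to about 2 mm. A picture is of the moment at which its call begins. camera_params takes no time and is no camera call.
- env.close_job(): hands the job in; it is judged then, once.
The state is a dict: "t": time; "q": joint angles; "dq": joint speeds; "tau": joint torques, N m; "position": TCP position; "tcp_rot": TCP orientation; "wrist_force": force on the tool from outside, world axes, zero at the start; "torque": the same for the moment, N m; "opening": finger opening in mm; "grasp_force": force on a finger pad.
Only numpy, scipy, OpenCV 4.12 (cv2) and the standard library are available. Lean on these libraries where they do the work, as an engineer would, in place of code of your own. Each camera call takes 0.05 s, during which the arm holds its last target. There are 200 camera calls.

### The job

Take the thermometer probe (the rod with the round handle) gently by its handle, squeezing it with no more than 20 N, lift it out of the parking rack and lower its stem through the widest hole of the incubator's guide plate, never letting it touch the incubator. Finish while still holding it upright and still, centred in the hole, with its tip hanging properly inside the well below and clear of the bottom. Leave everything else where it stands.

Things in the scene. Friction and masses are not known exactly. Their poses are not given: they have to be found in the camera images.
- probe_handle (a point): centre of the thermometer probe's handle: a plain upright black round cylinder 26 mm in diameter and 60 mm long (it reaches 30 mm above and below this point). Below it hangs a bare straight steel stem, 8 mm in diameter and 110 mm long. The probe is loose, 50 to 100 g; it stands in one of the three bays of the rack, its handle resting on the rack's top, its stem hanging through a 14 mm hole. z is the probe's axis, up
- probe_tip (a point): lower end of the probe's stem, on its axis, 140 mm below the handle's centre. z is the probe's axis, up
- probe: the thermometer probe itself; its origin is the same point as the stem's tip, z up along its axis
- guide (a point): centre of the widest hole of the incubator's guide plate, at the plate's upper face, 105 mm above the table. The hole goes through the plate (10 mm thick) and is 22 mm in diameter, so that the stem has 7 mm to spare all round. Under it, on the same axis, is the well of the block: 34 mm in diameter, its mouth 43 mm and its floor 87 mm below this point. z up
- station: the incubator, fixed to the table: white base 150 by 170 mm, a dark steel block (120 by 150 mm, top 62 mm above the table), and above it a white plastic guide plate 100 by 150 mm carried on two upright steel walls at its y ends; nothing stands higher than 105 mm. The plate has one 22 mm hole (32 mm along +y from the origin) and two 10 mm holes on the -y side. Origin: centre of its underside
- rack: the white parking rack, fixed to the table: a shelf 60 mm deep (x) and 246 mm long (y), its top 120 mm above the table, with three bays 75 mm apart in a row along y (at y -75, 0, +75 mm), each holding one upright rod. Grip across the row (along its x), where there is free room on both sides. Origin: centre of its underside
- spindle: bystander in a bay of the rack: rod with a square black handle 28 by 28 by 30 mm, its top 140 mm above its lower end (150 mm above the table); origin at its lower end
- stirrer: bystander in a bay of the rack: stirring rod with a 60 mm crossbar as a T handle, along its x, its top 140 mm above its lower end (150 mm above the table); origin at its lower end
- bottle: bystander: clear round bottle, 72 mm in diameter and 150 mm high, far to the left; origin under its centre
- tub: bystander: pale round lidded tub, 112 mm in diameter and 60 mm high, near the far edge of the table; origin under its centre
- tipbox_a: bystander: pipette tip box with a blue upper half, 85 by 120 by 83 mm, near the far edge; origin under its centre
- tipbox_b: bystander: all-grey pipette tip box, 85 by 120 by 83 mm, near the far edge; origin under its centre
- jar: bystander: amber glass jar, 60 mm in diameter and 70 mm high, to the right; origin under its centre

How it is judged (in metres and radians):
On the way:
1. the probe is lifted clear of the rack, its tip above the level of the guide plate (height (world z) of probe_tip above 0.112 m and contact force between probe and rack below 0.2 N), for 0.2 s.
At the end, for the whole second after the job is handed in: The stem is down through the widest guide hole: tip 50 to 85 mm below the plate's upper face, within 4 mm of the hole's axis, probe within 0.07 rad of upright, slower than 10 mm/s, held by the fingers, touching neither incubator nor rack (z of probe_tip in the frame of guide between -0.085 and -0.05 m and horizontal distance between probe_tip and guide below 0.004 m and angle between probe_tip's own z axis and vertical below 0.07 rad and contact force between probe and station below 0.2 N and contact force between probe and rack below 0.2 N and contact force between the fingers and probe above 0.5 N and linear speed of probe below 0.01 m/s); the arm keeps its last pose, push and grip.
It fails at once if the probe touches the incubator (over 0.2 N) (contact force between probe and station above 0.2 N).
It fails at once if the handle is squeezed with more than about 20 N by each finger (sum of both over 44 N) (contact force between the fingers and probe above 44 N).
It fails at once if a bystander is disturbed (moved over 20 mm or tipped over 0.3 rad) (distance of any of spindle, stirrer, bottle, tub, tipbox_a, tipbox_b, jar from where it was at the start of the episode above 0.02 m or angle between any of spindle, stirrer, bottle, tub, tipbox_a, tipbox_b, jar's own z axis and vertical above 0.3 rad).
It also fails if it takes over 54 s, if anything falls off the work surface, if the arm or the gripper's body presses on something with over 40 N, if the wrist force passes 120 N, or if a joint passes its speed limit or range.

## Working session

There is one attempt and no reset: what is moved stays moved. The work goes in short steps, Python scripts to look and compute and a shell command to move; the robot and the scene stay as the last step left them, time stands still between calls to the robot, and variables do not carry over. Pictures are saved under pics/ and viewed, at most 10 in all, crops included, and the job is handed in when it is done.

```bash
mkdir -p pics; python3 - <<'E'
from rig import env
import cv2,numpy as np
s=env.observe()
print({k:np.round(s[k],3).tolist() for k in ('t','position','tcp_rot','opening','grasp_force')})
for n in('side','top'):
    im,d=env.read_camera(n);p=env.camera_params(n);print(n,np.round(p['K'],1).tolist(),p['k1'],np.round(p['T'],3).tolist())
    cv2.imwrite(f'pics/{n}0.png',im[:,:,::-1]);np.save(f'pics/{n}0_d.npy',d)
E
```

```text
{'t': 0.0, 'position': [238.415, -604.171, 303.003], 'tcp_rot': [0.982, 0.187, -0.0, -0.001], 'opening': 85.232, 'grasp_force': 0.0}
side [[619.4, 0.0, 315.6], [0.0, 619.4, 235.3], [0.0, 0.0, 1.0]] -0.10443013901416856 [[-0.719, 0.472, -0.51, -298.472], [-0.695, -0.483, 0.532, 854.587], [0.005, 0.737, 0.676, 1263.594], [0.0, 0.0, 0.0, 1.0]]
top [[513.4, 0.0, 323.9], [0.0, 513.4, 235.2], [0.0, 0.0, 1.0]] -0.07920195693277762 [[0.009, 0.995, -0.096, 461.434], [-1.0, 0.011, 0.018, -17.068], [0.019, 0.096, 0.995, 1482.37], [0.0, 0.0, 0.0, 1.0]]
```

View pics/top0.png

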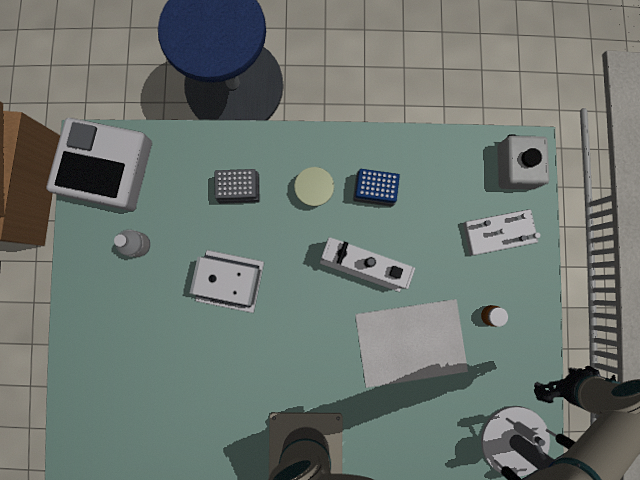

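View pics/side0.png

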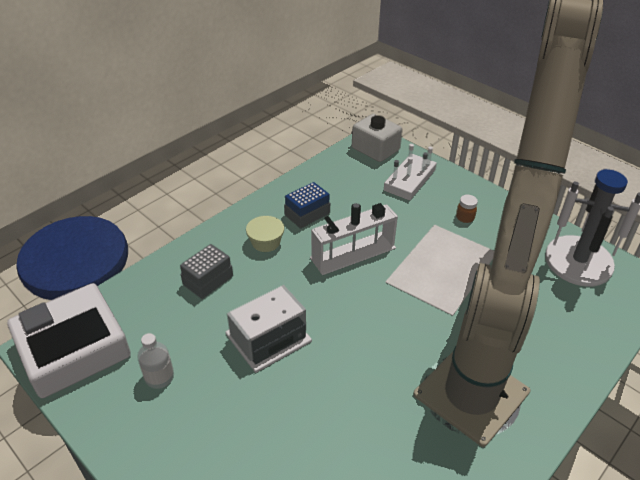

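The probe (round black handle) is in the rack's middle bay, at about (370,262) in the top view and (355,213) in the side view. The widest guide hole is at about (213,279) in the top view and (255,317) in the side view.

```bash
cat > h.py <<'E'
import cv2,numpy as np
from rig import env
def ray(n,uv):
    p=env.camera_params(n);T=np.array(p['T']);uv=np.array(uv,float).reshape(-1,1,2)
    x=cv2.undistortPoints(uv,np.array(p['K']),np.array([p['k1'],0,0,0.])).reshape(-1,2)
    d=np.c_[x[:,0],-x[:,1],-np.ones(len(x))]@T[:3,:3].T
    return T[:3,3],d
def onz(n,uv,z):
    o,d=ray(n,uv);return (o+d*((z-o[2])/d[:,2])[:,None])[:,:2]
def proj(n,P):
    p=env.camera_params(n);T=np.array(p['T']);c=(np.array(P,float).reshape(-1,3)-T[:3,3])@T[:3,:3]
    c=c*[1,-1,-1];return cv2.projectPoints(c,np.zeros(3),np.zeros(3),np.array(p['K']),np.array([p['k1'],0,0,0.]))[0].reshape(-1,2)
def tri(uvs,uvt):
    A=np.zeros((3,3));b=np.zeros(3)
    for n,uv in(('side',uvs),('top',uvt)):
        o,d=ray(n,uv);d=d[0]/np.linalg.norm(d[0]);M=np.eye(3)-np.outer(d,d);A+=M;b+=M@o
    return np.linalg.solve(A,b)
E
python3 - <<'E'
from h import *
W={}
for n,boxes in(('top',dict(plate=(185,245,270,315),rack=(312,230,420,298))),('side',dict(plate=(222,285,315,368),rack=(305,198,402,275)))):
    im=cv2.imread(f'pics/{n}0.png');d=np.load(f'pics/{n}0_d.npy').astype(float)
    v,u=np.mgrid[0:480,0:640];uv=np.c_[u.ravel(),v.ravel()]
    o,r=ray(n,uv);p=env.camera_params(n);f=-(np.array(p['T'])[:3,2]);k=d.ravel()/(r@f)
    X=(o+r*k[:,None]).reshape(480,640,3)
    g=im.max(2)
    for b,(x0,y0,x1,y1) in boxes.items():
        z=105 if b=='plate' else 120
        m=np.zeros((480,640),np.uint8);m[y0:y1,x0:x1]=((abs(X[y0:y1,x0:x1,2]-z)<7)&(d[y0:y1,x0:x1]>0))
        c=max(cv2.findContours(m,0,2)[0],key=cv2.contourArea)
        q=onz(n,c.reshape(-1,2),z).astype(np.float32)
        print(n,b,'medz',np.median(X[m>0][:,2]).round(1),'rect',[np.round(t,1).tolist() for t in cv2.minAreaRect(q)[:2]],np.round(cv2.minAreaRect(q)[2],1))
        # dark blobs inside
        dm=np.zeros((480,640),np.uint8);dm[y0:y1,x0:x1]=g[y0:y1,x0:x1]<75
        N,l,s,ce=cv2.connectedComponentsWithStats(dm)
        for i in range(1,N):
            if s[i,4]>8: print('  blob',s[i].tolist(),ce[i].round(1),onz(n,ce[i],z)[0].round(1),'z180',onz(n,ce[i],180)[0].round(1),'medz',np.median(X[l==i][:,2]).round())
a=cv2.imread('pics/top0.png');b=cv2.imread('pics/side0.png')
R=lambda i,x,y:cv2.resize(i[y:y+60,x:x+80],None,fx=5,fy=5,interpolation=0)
cv2.imwrite('pics/crop1.png',np.vstack([np.hstack([R(a,180,245),R(a,330,230)]),np.hstack([R(b,220,285),R(b,315,190)])]))
E
```

```text
top plate medz 105.4 rect [[469.1, 225.1], [169.8, 97.8]] 79.4
  blob [204, 253, 55, 16, 133] [231.3 261.1] [521.6 205.9] z180 [518.3 193.8] medz 62.0
  blob [185, 261, 75, 47, 421] [212.4 289. ] [446.4 254.8] z180 [447.2 240. ] medz 13.0
  blob [209, 275, 7, 7, 45] [212. 278.] [475.8 256.6] z180 [475.  241.7] medz 28.0
top rack medz 119.6 rect [[510.7, -185.2], [190.2, 60.3]] 70.9
  blob [336, 241, 12, 24, 150] [341.5 252.6] [546.5 -88.7] z180 [542.7 -85.5] medz 147.0
  blob [312, 242, 80, 50, 647] [338.1 268.1] [505.4 -80. ] z180 [503.5 -77.2] medz -0.0
  blob [363, 257, 13, 11, 65] [368.5 262.2] [ 521.8 -160.9] z180 [ 519.2 -154.6] medz 177.0
  blob [389, 266, 14, 13, 130] [395.3 272. ] [ 496.3 -232.3] z180 [ 494.8 -222.8] medz 149.0
side plate medz 105.0 rect [[469.2, 226.7], [170.1, 106.3]] 79.2
  blob [251, 315, 55, 49, 1328] [277.4 339.2] [389.8 263.7] z180 [345.2 301.9] medz 58.0
  blob [228, 317, 22, 41, 219] [238.1 336.8] [461.1 323.8] z180 [411.9 358.1] medz 64.0
  blob [252, 316, 7, 4, 19] [254.9 317.7] [476.2 256.8] z180 [426.1 295.5] medz 62.0
side rack medz 119.8 rect [[520.4, -157.4], [250.3, 69.5]] 70.9
  blob [305, 198, 34, 36, 610] [319.6 213.8] [ 619.9 -119.3] z180 [571.8 -68.2] medz 48.0
  blob [372, 203, 13, 16, 159] [377.9 210.8] [ 509.9 -245.9] z180 [ 467.5 -188.2] medz 142.0
  blob [351, 205, 10, 21, 169] [355.1 215. ] [ 544.4 -186.3] z180 [ 500.2 -131.7] medz 156.0
```

View pics/crop1.png

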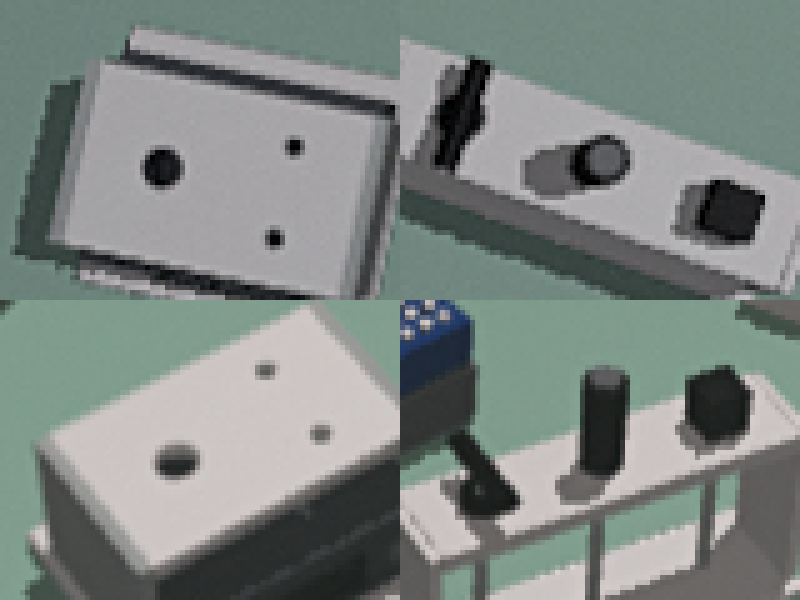

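The crop confirms the big hole at the plate's left end and the round handle between the T-bar and the square handle. The hole is at (476, 256.7) in both views and agrees with the plate centre plus 32 mm. The rack centre is about (520, -157), with its row at 71°. Next I check the handle disc and work out the first move.

```bash
cat >> h.py <<'E'
from scipy.spatial.transform import Rotation as R
def go(P,yaw=-19.1):
    """shift/turn in tool axes to TCP position P, tool down, tool y at world angle yaw"""
    s=env.observe();r=R.from_quat(s['tcp_rot'])
    a=np.radians(yaw);y=np.array([np.cos(a),np.sin(a),0]);z=np.array([0,0,-1.]);G=R.from_matrix(np.c_[np.cross(y,z),y,z])
    print('t',round(s['t'],2),'pos',np.round(s['position'],1),'xyz',r.inv().apply(np.array(P)-s['position']).round(1),'turn',np.degrees((r.inv()*G).as_rotvec()).round(1),'open',round(s['opening'],1),'grip',np.round(s['grasp_force'],1),'wf',np.round(s['wrist_force'],1))
E
python3 - <<'E'
from h import *
print('disc top',onz('top',[370.6,261.3],180),'side',onz('side',[355.9,205.2],180),'tri',tri([355.9,205.2],[370.6,261.3]))
i=cv2.imread('pics/top0.png').max(2)[252:270,360:382];print(i)
go([520.5,-157.5,320])
E
```

```text
disc top [[ 521.37374552 -159.80989577]] side [[ 525.82212394 -164.0770304 ]] tri [ 521.33758843 -159.00185927  185.61326823]
[[172 174 174 173 174 174 174 176 177 179 175 160 155 148 139 133 132 134
  135 137 136 135]
 [172 173 175 173 174 174 174 173 174 174 174 177 181 174 159 149 144 140
  135 134 134 134]
 [173 171 174 174 174 175 174 175 175 175 175 174 177 177 179 180 174 159
  148 145 140 133]
 [173 174 174 174 173 173 175 174 178 179 179 180 180 178 177 176 175 180
  181 176 158 146]
 [172 174 174 175 175 176 178 181 178 165 162 160 166 179 182 178 174 177
  175 177 180 171]
 [176 178 178 180 180 185 173 167 138  89  49  26  88 144 165 175 178 177
  173 175 175 177]
 [180 168 160 164 166 167 116  71  43  35  53  56  49  38  95 163 180 175
  174 173 174 174]
 [165 122  83  86  84  52   6   4  51  91 102 100  98  74  70 140 176 178
  178 174 174 175]
 [ 86  88  95  94  62  17  10  38  88 103  97  95  97  98  61  65 156 179
  175 173 173 175]
 [ 92  94  98  85  45   0  12  61  91  98  95  94  97  99  71  68 158 180
  176 175 175 175]
 [ 96  94 101  86  38   1   4  46  90  98  97  96  94 101  64  33 151 181
  175 176 178 173]
 [ 95  97  97  73  21   0  12  38  85 101 101  97 101  92  56  59 156 182
  175 173 173 176]
 [ 94  96  99  86  39   0  10   8  52  81  92  91  87  63  41 125 174 178
  176 175 175 175]
 [ 96  96  99 102  71  20   0   6  10  24  52  53  43  39 104 169 182 176
  177 174 177 175]
 [ 95  95  96  99  93  61  18   0   0   0  33  41  86 117 166 182 177 175
  175 175 176 174]
 [ 95  93  92  92  95  83  60  90 109 105 119 125 167 186 182 176 174 175
  174 175 174 175]
 [ 89  88  83 111 127 128 129 170 191 190 188 184 180 177 174 176 174 175
  174 176 176 175]
 [123 126 123 163 188 184 184 181 177 176 176 177 175 175 174 175 175 174
  174 176 175 175]]
t 0.1 pos [ 238.5 -604.2  303.1] xyz [ 426.3 -312.   -16.4] turn [ -0.1  -0.  -49.4] open 85.5 grip 0.0 wf [ 0.7  0.4 -0.9]
```

```bash
python3 -m handwheel '[{"xyz":[40,-30,-4],"angular":[0,0,-5]},{"xyz":[80,-60,-8],"angular":[0,0,-10]},{"xyz":[120,-90,-12],"angular":[0,0,-15]},{"xyz":[160,-120,-16],"angular":[0,0,-20]},{"xyz":[200,-150,-20],"angular":[0,0,-25]}]' 1 20; python3 -c "
from h import *;go([521,-159.5,320])"
```

```text
t: 0.6
position: [369.8, -390.4, 323.8]
tcp_rot: [0.918, 0.397, -0.0, -0.0]
wrist_force: [1.5, -0.5, 0.1]
opening: 85.3
grasp_force: 0.0
t 0.6 pos [ 369.8 -390.4  323.8] xyz [271.8 -48.2   3.8] turn [ -0.   -0.  -24.2] open 85.3 grip 0.0 wf [ 1.5 -0.5  0.1]
```

```bash
python3 -m handwheel '[{"xyz":[45,-8,0],"angular":[0,0,-5]},{"xyz":[90,-16,0],"angular":[0,0,-10]},{"xyz":[135,-24,0],"angular":[0,0,-15]},{"xyz":[180,-32,0],"angular":[0,0,-20]},{"xyz":[220,-40,2],"angular":[0,0,-24.2]}]'; python3 -c "
from h import *;go([521,-159.5,320])"
```

```text
t: 1.1
position: [492.5, -203.0, 321.9]
tcp_rot: [0.814, 0.581, 0.0, 0.0]
wrist_force: [0.4, -0.5, 0.6]
opening: 85.3
grasp_force: 0.0
t 1.1 pos [ 492.5 -203.   321.9] xyz [50.4 12.7  2. ] turn [ 0.  -0.   0.1] open 85.3 grip 0.0 wf [ 0.4 -0.5  0.6]
```

```bash
python3 -m handwheel '[{"xyz":[20,5,0],"angular":[0,0,0]},{"xyz":[40,10,2],"angular":[0,0,0]},{"xyz":[50,12.7,10],"angular":[0,0,0]},{"xyz":[50,12.7,20],"angular":[0,0,0]},{"xyz":[50,12.7,20],"angular":[0,0,0]}]'; python3 -c "
from h import *;go([521,-159.5,206])
a=env.read_camera('top')[0];b=env.read_camera('side')[0]
Z=lambda i,x,y:cv2.resize(i[y:y+120,x:x+80],None,fx=5,fy=5,interpolation=0)[:,:,::-1]
cv2.imwrite('pics/c2.png',np.hstack([Z(a,330,200),Z(b,315,150)]))"
```

```text
t: 1.6
position: [518.3, -163.0, 299.8]
tcp_rot: [0.816, 0.578, -0.002, -0.001]
wrist_force: [-0.4, -1.1, -0.3]
opening: 85.6
grasp_force: 0.0
t 1.6 pos [ 518.3 -163.   299.8] xyz [ 4.3  1.8 93.8] turn [-0.2  0.1 -0.2] open 85.6 grip 0.0 wf [-0.4 -1.1 -0.3]
```

View pics/c2.png

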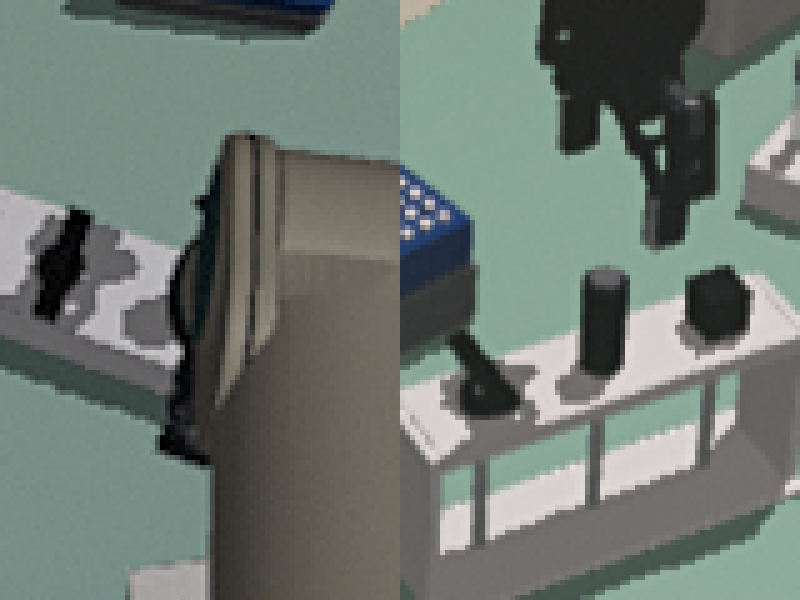

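The side view shows the open fingers straddling the handle, which is at crop (605,320), with nothing between them and it. I descend partway and check for lag.

```bash
python3 -m handwheel '[{"xyz":[0,0,8],"angular":[0,0,0]},{"xyz":[0,0,16],"angular":[0,0,0]},{"xyz":[0,0,20],"angular":[0,0,0]},{"xyz":[0,0,20],"angular":[0,0,0]},{"xyz":[0,0,20],"angular":[0,0,0]}]'; python3 -c "
from h import *;go([521,-159.5,206])"
```

```text
t: 2.2
position: [520.0, -162.3, 281.8]
tcp_rot: [0.816, 0.579, -0.0, -0.0]
wrist_force: [0.3, 0.1, 0.1]
opening: 85.3
grasp_force: 0.0
t 2.2 pos [ 520.  -162.3  281.8] xyz [ 2.9  0.1 75.8] turn [-0.  -0.  -0.2] open 85.3 grip 0.0 wf [0.3 0.1 0.1]
```

```bash
python3 -m handwheel '[{"xyz":[1.5,0,15],"angular":[0,0,0]},{"xyz":[3,0,32],"angular":[0,0,0]},{"xyz":[3,0,49],"angular":[0,0,0]},{"xyz":[3,0,65],"angular":[0,0,0]},{"xyz":[3,0,75],"angular":[0,0,0]}]' && python3 -m handwheel '[{"xyz":[0,0,0],"angular":[0,0,0]},{"xyz":[0,0,0],"angular":[0,0,0]},{"xyz":[0,0,0],"angular":[0,0,0]},{"xyz":[0,0,0],"angular":[0,0,0]},{"xyz":[0,0,0],"angular":[0,0,0]}]' 0.45 20; python3 -c "
from h import *;go([521,-159.5,206])"
```

```text
t: 2.7
position: [520.8, -159.3, 206.1]
tcp_rot: [0.815, 0.579, -0.0, -0.0]
wrist_force: [-0.7, 0.4, 1.1]
opening: 85.3
grasp_force: 0.0
t: 3.2
position: [521.2, -159.4, 207.4]
tcp_rot: [0.815, 0.579, 0.0, 0.0]
wrist_force: [0.7, 0.8, -0.0]
opening: 38.2
grasp_force: 0.0
t 3.2 pos [ 521.2 -159.4  207.4] xyz [-0.1 -0.2  1.4] turn [ 0.1 -0.  -0.2] open 38.2 grip 0.0 wf [ 0.7  0.8 -0. ]
```

Now I close gently in steps.

```bash
python3 -m handwheel '[{"xyz":[0,0,0],"angular":[0,0,0]},{"xyz":[0,0,0],"angular":[0,0,0]},{"xyz":[0,0,0],"angular":[0,0,0]}]' 0.35 20; python3 -m handwheel '[{"xyz":[0,0,0],"angular":[0,0,0]},{"xyz":[0,0,0],"angular":[0,0,0]},{"xyz":[0,0,0],"angular":[0,0,0]},{"xyz":[0,0,0],"angular":[0,0,0]}]' 0.3 20;  python3 -m handwheel '[{"xyz":[0,0,0],"angular":[0,0,0]},{"xyz":[0,0,0],"angular":[0,0,0]},{"xyz":[0,0,0],"angular":[0,0,0]},{"xyz":[0,0,0],"angular":[0,0,0]}]' 0.27 20
```

```text
t: 3.5
position: [521.3, -159.5, 207.1]
tcp_rot: [0.815, 0.579, 0.0, 0.0]
wrist_force: [0.9, -0.3, -0.0]
opening: 29.4
grasp_force: 0.4
t: 3.9
position: [521.4, -159.5, 207.1]
tcp_rot: [0.815, 0.579, 0.0, 0.0]
wrist_force: [1.7, 0.0, 3.0]
opening: 25.8
grasp_force: 7.2
t: 4.3
position: [521.3, -159.5, 207.1]
tcp_rot: [0.815, 0.579, 0.0, 0.0]
wrist_force: [2.7, 0.2, 4.8]
opening: 25.3
grasp_force: 19.5
```

```bash
python3 -m handwheel '[{"xyz":[0,0,-2],"angular":[0,0,0]},{"xyz":[0,0,-5],"angular":[0,0,0]},{"xyz":[0,0,-10],"angular":[0,0,0]},{"xyz":[0,0,-15],"angular":[0,0,0]},{"xyz":[0,0,-20],"angular":[0,0,0]}]'; python3 -m handwheel '[{"xyz":[0,0,-10],"angular":[0,0,0]},{"xyz":[0,0,-22],"angular":[0,0,0]},{"xyz":[0,0,-36],"angular":[0,0,0]},{"xyz":[0,0,-50],"angular":[0,0,0]},{"xyz":[0,0,-60],"angular":[0,0,0]}]';python3 -m handwheel '[{"xyz":[0,0,-15],"angular":[0,0,0]},{"xyz":[0,0,-32],"angular":[0,0,0]},{"xyz":[0,0,-50],"angular":[0,0,0]},{"xyz":[0,0,-68],"angular":[0,0,0]},{"xyz":[0,0,-78],"angular":[0,0,0]}]';python3 -m handwheel '[{"xyz":[0,0,-2],"angular":[0,0,0]},{"xyz":[0,0,-2],"angular":[0,0,0]},{"xyz":[0,0,-2],"angular":[0,0,0]}]'
python3 -c "
from h import *;go([476,256.7,366])
b=env.read_camera('side')[0]
cv2.imwrite('pics/s3.png',cv2.resize(b[60:280,240:460],None,fx=2.7,fy=2.7,interpolation=0)[:,:,::-1])"
```

```text
t: 4.8
position: [521.0, -159.4, 227.3]
tcp_rot: [0.815, 0.579, 0.0, 0.0]
wrist_force: [4.1, -1.3, -2.8]
opening: 25.6
grasp_force: 20.0
t: 5.3
position: [520.7, -159.2, 288.5]
tcp_rot: [0.815, 0.579, 0.0, 0.0]
wrist_force: [2.8, -1.6, -2.4]
opening: 25.9
grasp_force: 20.3
t: 5.8
position: [519.9, -158.9, 366.3]
tcp_rot: [0.815, 0.579, -0.0, -0.001]
wrist_force: [0.1, -0.4, -0.9]
opening: 25.3
grasp_force: 20.3
t: 6.1
position: [520.2, -159.2, 366.0]
tcp_rot: [0.815, 0.579, -0.001, -0.001]
wrist_force: [-0.0, -0.8, -1.1]
opening: 25.6
grasp_force: 20.3
t 6.1 pos [ 520.2 -159.2  366. ] xyz [ 3.78e+02 -1.79e+02  3.00e-01] turn [-0.1  0.  -0.2] open 25.6 grip 20.3 wf [-0.  -0.8 -1.1]
```

View pics/s3.png

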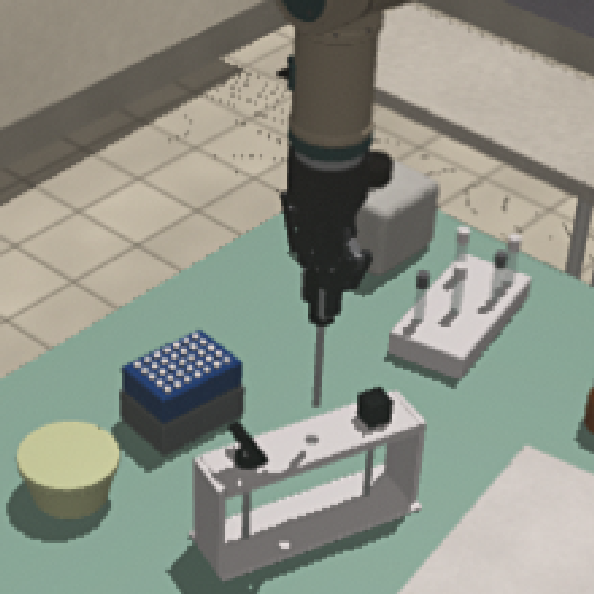

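The probe is out of the rack: stem hanging upright with its tip at about crop (317,405), spindle and stirrer undisturbed. I carry it at this height towards the incubator.

```bash
python3 -m handwheel '[{"xyz":[9,-4,0],"angular":[0,0,0]},{"xyz":[32,-15,0],"angular":[0,0,0]},{"xyz":[60,-28,0],"angular":[0,0,0]},{"xyz":[90,-43,0],"angular":[0,0,0]},{"xyz":[120,-57,0],"angular":[0,0,0]}]'; python3 -m handwheel '[{"xyz":[30,-14,0],"angular":[0,0,0]},{"xyz":[60,-28,0],"angular":[0,0,0]},{"xyz":[90,-42,0],"angular":[0,0,0]},{"xyz":[120,-57,0],"angular":[0,0,0]},{"xyz":[150,-71,0],"angular":[0,0,0]}]'; python3 -c "
from h import *;go([476,256.7,366])"
```

```text
t: 6.65
position: [506.0, -25.3, 366.5]
tcp_rot: [0.815, 0.579, -0.0, -0.001]
wrist_force: [0.1, 0.3, -0.1]
opening: 25.5
grasp_force: 20.3
t: 7.15
position: [488.2, 139.8, 366.5]
tcp_rot: [0.815, 0.579, -0.0, -0.0]
wrist_force: [1.1, -1.1, -0.6]
opening: 25.8
grasp_force: 20.3
t 7.15 pos [488.2 139.8 366.5] xyz [106.4 -50.    0.6] turn [-0.1  0.  -0.1] open 25.8 grip 20.3 wf [ 1.1 -1.1 -0.6]
```

```bash
python3 -m handwheel '[{"xyz":[30,-14,0],"angular":[0,0,0]},{"xyz":[60,-28,0],"angular":[0,0,0]},{"xyz":[85,-40,0],"angular":[0,0,0]},{"xyz":[102,-48,0],"angular":[0,0,0]},{"xyz":[108,-51,0],"angular":[0,0,0]}]'; python3 -m handwheel '[{"xyz":[0,0,10],"angular":[0,0,0]},{"xyz":[0,0,20],"angular":[0,0,0]},{"xyz":[0,0,26],"angular":[0,0,0]},{"xyz":[0,0,30],"angular":[0,0,0]},{"xyz":[0,0,30],"angular":[0,0,0]}]' ;  python3 -m handwheel '[{"xyz":[0,0,0],"angular":[0,0,0]},{"xyz":[0,0,0],"angular":[0,0,0]},{"xyz":[0,0,0],"angular":[0,0,0]}]'; python3 -c "
from h import *;go([476,256.7,336])
b=env.read_camera('side')[0];a=env.read_camera('top')[0]
cv2.imwrite('pics/s4f.png',b[:,:,::-1]);cv2.imwrite('pics/t4f.png',a[:,:,::-1])
Z=lambda i,x,y:cv2.resize(i[y:y+120,x:x+80],None,fx=5,fy=5,interpolation=0)[:,:,::-1]
cv2.imwrite('pics/c4.png',np.hstack([Z(a,175,210),Z(b,215,240)]))"
```

```text
t: 7.65
position: [475.2, 259.6, 366.5]
tcp_rot: [0.814, 0.581, -0.0, -0.001]
wrist_force: [-0.3, -0.3, -1.6]
opening: 25.7
grasp_force: 20.3
t: 8.15
position: [476.7, 255.6, 336.0]
tcp_rot: [0.816, 0.578, -0.001, 0.0]
wrist_force: [0.8, 0.1, -0.7]
opening: 25.5
grasp_force: 20.3
t: 8.45
position: [476.9, 256.6, 337.2]
tcp_rot: [0.816, 0.579, 0.0, 0.0]
wrist_force: [0.0, -0.0, -0.7]
opening: 25.8
grasp_force: 20.3
t 8.45 pos [476.9 256.6 337.2] xyz [-0.2 -0.9  1.2] turn [ 0.  -0.  -0.2] open 25.8 grip 20.3 wf [ 0.  -0.  -0.7]
```

View pics/c4.png

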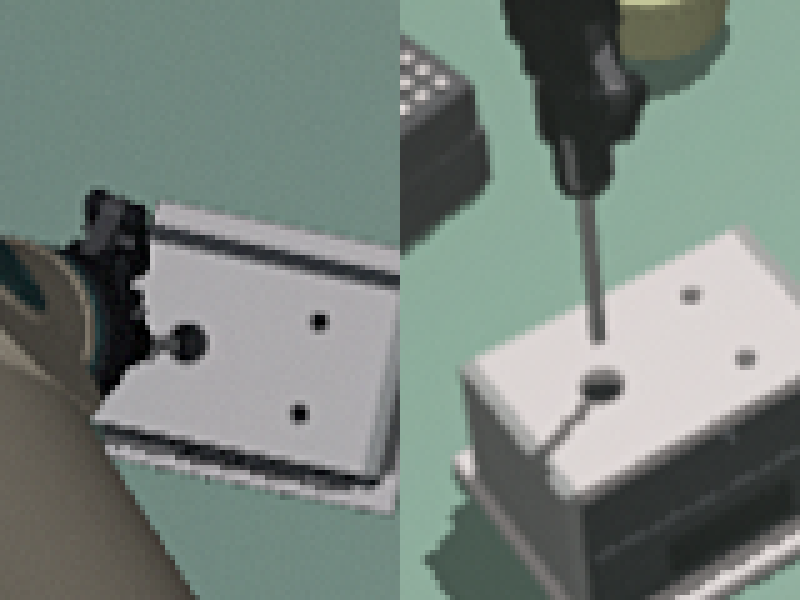

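Both views show the stem over the big hole. In the side view the tip is at about (254,308); in the top view it overlaps the hole at about (213,278). Next I measure the tip, the hole and the tilt.

```bash
python3 - <<'E'
from h import *
b=cv2.imread('pics/s4f.png');g=b.astype(int)
P=np.array(env.observe()['position'])
zt=P[2]-197.1
for nm,xy in(('tcp',P[:2]),('hole',[476,256.7])):
    print(nm,'side',proj('side',[[*xy,z] for z in(zt,190,220,240,105)]).round(1).tolist(),'top',proj('top',[[*xy,z] for z in(zt,190,105)]).round(1).tolist())
print('bright sum per row (side), stem centroid:')
for v in range(281,312,2):
    r=g[v,244:264]; bg=np.median(r,axis=0); w=np.abs(r-bg).sum(1); w=np.where(w>60,w,0);print(v,w.sum(),round((w*np.arange(244,264)).sum()/max(w.sum(),1),2))
print(b[303:324,248:262].max(2))
t=cv2.imread('pics/t4f.png').max(2);print(t[272:286,203:220])
E
```

```text
tcp side [[253.9, 308.1], [252.5, 294.0], [251.7, 285.2], [251.1, 279.2], [254.9, 317.6]] top [[209.3, 277.4], [205.3, 277.1], [212.0, 277.6]]
hole side [[254.1, 308.3], [252.8, 294.2], [251.9, 285.4], [251.3, 279.4], [255.0, 317.8]] top [[209.3, 277.7], [205.3, 277.5], [212.0, 277.9]]
bright sum per row (side), stem centroid:
281 673.0 251.67
283 699.0 251.76
285 653.0 252.28
287 688.0 252.43
289 659.0 252.51
291 668.0 252.67
293 691.0 252.79
295 829.0 255.77
297 1612.0 257.61
299 2037.0 257.53
301 1961.5 254.64
303 1549.5 251.76
305 1235.0 253.86
307 1171.0 254.24
309 0.0 0.0
311 0.0 0.0
[[218 222 224 226 175 103  81 104 210 224 221 220 221 220]
 [221 221 222 224 173 102  79  89 209 226 222 220 221 220]
 [220 219 220 224 182 108  79  89 209 226 221 221 221 221]
 [220 220 221 224 196 116  78  85 198 222 222 220 220 219]
 [219 220 219 223 204 123  80  86 190 221 222 220 221 220]
 [218 219 220 223 222 162 135 155 211 222 221 220 220 220]
 [220 220 220 221 223 207 204 219 224 222 220 221 221 219]
 [220 220 220 221 222 221 223 222 222 220 221 220 220 221]
 [220 220 220 221 221 221 223 2
[... 1031 characters left out ...]
160 172 169 158  75   0  12  17  24  24  69 167 177 172 172]
 [ 11   0  70 123 119 100  54  31  18  25  33  29  37 118 183 174 173]
 [  7   5  32  74  66  73  75  67  14  30  36  28  34 100 184 175 171]
 [ 12   0  48  73  55  63  70  68  10  30  33  29  30 110 182 172 173]
 [  3  12  87  80 144 135  53  28  18  25  28  19  49 147 179 175 173]
 [  0  50  93 149 187 184 114  49   0   8  22  60 132 176 176 173 175]
 [142 146 145 181 176 177 166 137 100  93 116 146 178 178 172 171 172]
 [185 182 178 174 173 173 177 175 163 159 171 180 175 173 173 173 172]
 [177 173 173 170 169 170 172 172 175 175 175 172 172 170 170 172 171]
 [172 171 170 170 171 171 170 170 171 173 172 173 172 170 172 173 171]]
```

The stem is upright. The side view shows its tip within 0.2 px of a vertical line through the hole, and the top view agrees to about 1 mm. I lower slowly, checking on the way.

```bash
python3 -m handwheel '[{"xyz":[0,0,3],"angular":[0,0,0]},{"xyz":[0,0,9],"angular":[0,0,0]},{"xyz":[0,0,15],"angular":[0,0,0]},{"xyz":[0,0,21],"angular":[0,0,0]},{"xyz":[0,0,25],"angular":[0,0,0]}]'; python3 -m handwheel '[{"xyz":[0,0,0],"angular":[0,0,0]},{"xyz":[0,0,0],"angular":[0,0,0]},{"xyz":[0,0,0],"angular":[0,0,0]}]'; python3 - <<'E'
from h import *
go([476,256.7,235])
b=env.read_camera('side')[0];a=env.read_camera('top')[0]
P=np.array(env.observe()['position'])
print('pred tip',proj('side',[*P[:2],P[2]-197.1]),proj('top',[*P[:2],P[2]-197.1]))
Z=lambda i,x,y:cv2.resize(i[y:y+48,x:x+32],None,fx=12,fy=12,interpolation=0)[:,:,::-1]
cv2.imwrite('pics/c5.png',np.hstack([Z(a,197,254),Z(b,239,280)]))
E
```

```text
t: 9.05
position: [476.5, 256.4, 310.9]
tcp_rot: [0.815, 0.579, -0.001, -0.0]
wrist_force: [-0.5, -0.6, -1.5]
opening: 25.3
grasp_force: 20.3
t: 9.35
position: [476.9, 256.6, 312.1]
tcp_rot: [0.815, 0.579, 0.0, 0.0]
wrist_force: [-0.3, 0.5, -0.1]
opening: 25.6
grasp_force: 20.3
t 9.35 pos [476.9 256.6 312.1] xyz [-0.3 -0.9 77.1] turn [ 0.  -0.  -0.2] open 25.6 grip 20.3 wf [-0.3  0.5 -0.1]
pred tip [[254.57753176 314.86900703]] [[211.25191994 277.53934291]]
```

View pics/c5.png

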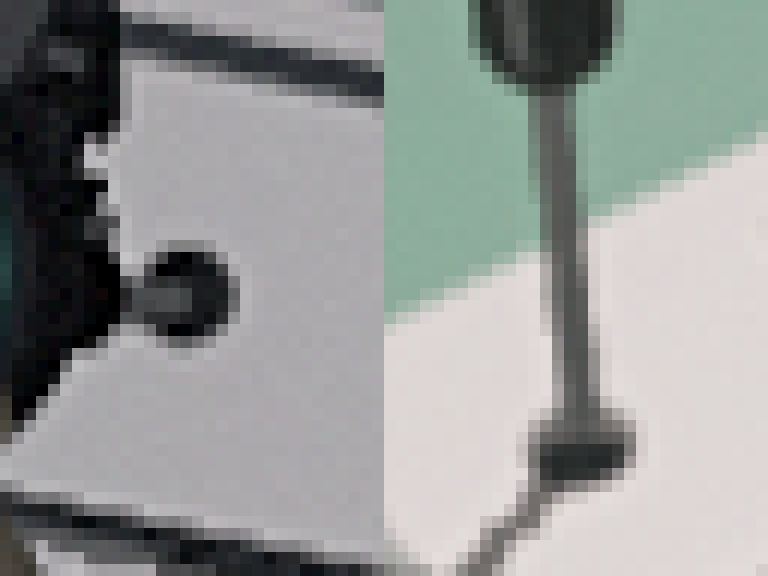

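The tip is inside the rim outline in both views: the top view has the stem at row 278.5 and the hole at 278.1, and the side view has both at column 255. I nudge about 1 mm in +x and lower further.

```bash
python3 -m handwheel '[{"xyz":[0.3,0.9,0],"angular":[0,0,0]},{"xyz":[0.3,0.9,5],"angular":[0,0,0]},{"xyz":[0.3,0.9,11],"angular":[0,0,0]},{"xyz":[0.3,0.9,17],"angular":[0,0,0]},{"xyz":[0.3,0.9,22],"angular":[0,0,0]}]'; python3 -m handwheel '[{"xyz":[0,0,6],"angular":[0,0,0]},{"xyz":[0,0,12],"angular":[0,0,0]},{"xyz":[0,0,18],"angular":[0,0,0]},{"xyz":[0,0,24],"angular":[0,0,0]},{"xyz":[0,0,30],"angular":[0,0,0]}]'; python3 -m handwheel '[{"xyz":[0,0,6],"angular":[0,0,0]},{"xyz":[0,0,12],"angular":[0,0,0]},{"xyz":[0,0,18],"angular":[0,0,0]},{"xyz":[0,0,22],"angular":[0,0,0]},{"xyz":[0,0,24],"angular":[0,0,0]}]';  python3 -m handwheel '[{"xyz":[0,0,0],"angular":[0,0,0]},{"xyz":[0,0,0],"angular":[0,0,0]},{"xyz":[0,0,0],"angular":[0,0,0]},{"xyz":[0,0,0],"angular":[0,0,0]},{"xyz":[0,0,0],"angular":[0,0,0]}]'; python3 - <<'E'
from h import *
go([476,256.7,235])
b=env.read_camera('side')[0];a=env.read_camera('top')[0]
P=np.array(env.observe()['position'])
print('pred stem at plate',proj('side',[*P[:2],105]),proj('top',[*P[:2],105]),'handle bottom',proj('side',[*P[:2],P[2]-87.1]))
Z=lambda i,x,y:cv2.resize(i[y:y+48,x:x+32],None,fx=12,fy=12,interpolation=0)[:,:,::-1]
cv2.imwrite('pics/c6.png',np.hstack([Z(a,197,254),Z(b,239,280)]))
E
```

```text
t: 9.95
position: [477.5, 256.4, 289.0]
tcp_rot: [0.815, 0.579, -0.0, -0.0]
wrist_force: [0.1, 0.2, -1.6]
opening: 25.3
grasp_force: 20.3
t: 10.45
position: [477.7, 256.5, 259.3]
tcp_rot: [0.815, 0.579, -0.0, 0.0]
wrist_force: [1.2, -0.3, -1.5]
opening: 25.5
grasp_force: 20.3
t: 10.95
position: [477.6, 256.4, 235.4]
tcp_rot: [0.815, 0.579, -0.0, -0.0]
wrist_force: [-0.2, 0.2, -1.1]
opening: 25.4
grasp_force: 20.3
t: 11.45
position: [477.7, 256.5, 236.0]
tcp_rot: [0.815, 0.579, 0.0, 0.0]
wrist_force: [0.7, -0.1, -1.8]
opening: 25.4
grasp_force: 20.3
t 11.45 pos [477.7 256.5 236. ] xyz [-0.4 -1.7  1. ] turn [ 0.  -0.  -0.2] open 25.4 grip 20.3 wf [ 0.7 -0.1 -1.8]
pred stem at plate [[254.63137181 317.33321968]] [[212.04061436 277.26786548]] handle bottom [[253.45905994 305.4110929 ]]
```

View pics/c6.png

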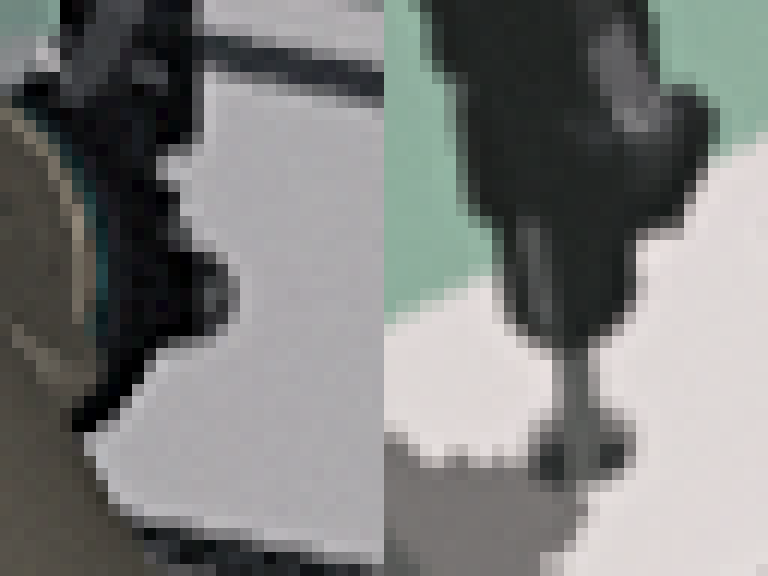

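The stem is centred in the hole to within 1 mm (columns about 579 and 582 in the 12x crop), with the handle bottom well above the plate. The tip is about 66 mm below the plate's upper face and at rest, so I hand in.

```bash
python3 -m handwheel '[{"xyz":[0,0,0],"angular":[0,0,0]},{"xyz":[0,0,0],"angular":[0,0,0]},{"xyz":[0,0,0],"angular":[0,0,0]},{"xyz":[0,0,0],"angular":[0,0,0]},{"xyz":[0,0,0],"angular":[0,0,0]}]'; python3 -c "
from rig import env
print(env.close_job())"
```

```text
t: 12.05
position: [477.7, 256.5, 235.9]
tcp_rot: [0.815, 0.579, 0.0, 0.0]
wrist_force: [-0.7, 0.5, -1.0]
opening: 25.5
grasp_force: 20.3
the job is handed in; nothing more can be done
None
```

The job was handed in at t ≈ 12 s with the probe held upright and still in the widest hole, about 1 mm off centre by the camera images and with its tip about 66 mm below the plate's upper face; the pad force read 20.3 N (nominal 20 N, fail limit about 22 N per finger), and no verdict came back.

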